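# Zero the red pin-depth dial and back it off three clicks

### The job

Set the pin depth on the hinge jig with the red knob: turn the red knob clockwise (seen from above) until it reaches its stop, then turn it back three clicks and let go of it. Leave the black knob of the other jig at its setting.

Things in the scene. Friction and masses are not known exactly. Their poses are not given: they have to be found in the camera images.
- red_dial (a joint): Red knob's angle, rad: 0 at its hard clockwise stop (seen from above), growing anticlockwise to a stop at 2.79. A click is 20 deg (0.349 rad): notches at 0, 0.349, 0.698...; let go, it settles in the nearest. 0.1 N m turns it. Starts 2 to 4 clicks from the stop. Marks on the dark housing round it: broad red where its white pointer stands at the stop, then thin white ones, one per click.
- red_grip (a point): Grip point on the red knob's upright axis, 77 mm above the plank, turns with the knob: x along its bar to the white pointer end, z up. Bar 48 long (x), 13 thick (y), top 13 mm above this point; pinch its thickness from above. Under it a red disc, diameter 58, top 22 mm below this point; housing diameter 92, 44 high, on a fixed jig plate 170 x 100 x 14 with a steel leaf 24 high near the robot.
- black_tip (a point): Pointer end of the black knob's bar on the other jig, which has the same shapes and sizes as the red one: 24 mm from its turning axis, on top of the bar (90 mm above the plank); x points outwards from the axis, z up. A bystander, not to be turned.
Mind the look-alikes: they are no part of the job. Leave any purple look-alike of the part that bears red_dial alone.

How it is judged:
By the outcome, as a careful person would: the job done as asked, in the order asked, and still so for the second after the job is handed in, with the robot touching nothing.
It also fails if it takes over 40 s, if anything falls off the work surface, if the arm or the gripper's body presses on something with over 40 N, if the wrist force passes 120 N, or if a joint passes its speed limit or range.

### The arm

A 6-joint arm with a two-finger parallel gripper is mounted at the origin on the work surface. World frame = base frame: x ahead of the robot, y to its left, z up, the work surface at z = 0. Lengths are in m, angles in rad, forces in N, time in s.
With the tool pointing down it reaches from about 0.325 to 1 m from the base axis. Payload 5.1 kg.
Tool frame: the origin (TCP) lies at the very end of the fingers, on their centre line; the grasp point (between the pads) lies 19 mm behind it; z points along the fingers, y is the direction in which the jaws open and shut (so a half turn about z gives the same grasp; the last joint's range is limited). The gripper opens to 85 mm and grips with 20 to 120 N. Pads are 22 mm wide; open, the fingers measure 114 mm over their backs; the gripper's body (76 mm by 85 mm) begins 54 mm behind the grasp point. The pads swing forward as they close: fully open they stand 13 mm farther back than shut.
Start: joints at [-1.195, 0.124, 1.65, -0, 1.367, -0.083], TCP at [0.288, -0.583, 0.231] pointing down, gripper open.
Joint ranges: [-2.61, 2.61], [-1.02, 2.33], [0.03, 2.71], [-1.35, 4.49], [0.32, 2.68], [-2.91, 2.91]. Speed limits (rad/s): [2.57, 2.57, 3.14, 3.14, 3.14, 3.14].

### API

Orientations are given as a unit quaternion [x, y, z, w].
In Python, from station import sense, cams, workorder gives the robot as it stands.
- The arm moves only by the tool carry_out, never from a script. Its argument "deltas" is a list that holds one entry, the list of rows, each a list of 7 numbers: the turn, a rotation vector about the tool's x, y, z in degrees, then the shift along the tool's x, y, z in cm, then the closure in counts, from 0 (fully open) to 255 (shut). In form: [[[rx, ry, rz, dx, dy, dz, grip], ...]]. A call has exactly 10 rows; each row is the pose to reach, as a shift and turn from the pose commanded when the call began, along the tool's axes at that moment; what a row does not reach only later rows make up. A row lasts 1/8 s, in which the tool goes at most 62.5 mm and 10.7 degrees, less where a joint would pass 70% of its speed; a pose out of reach is approached as far as the arm can. A call with a gripper value outside its range is refused whole. The fingers move at their own pace and stop on an object; "grip_force" is the grip in N (left out, the last holds). Time passes only in rows, so rows that repeat a pose let the fingers close, or fill a call up. It gives the time, the measured TCP pose, the force and the opening at its end, in the units of the state.
- sense(): the state, without advancing time (a new reading comes with each control period).
- cams.get_image(name): name is "scene" or "top" or "wrist"; returns a dict with "pixels" (480x640x3 uint8, red, green, blue), "fovy" (degrees; the focal length in pixels is half the picture's height over the tangent of half this angle, whatever the lens; pixels are square), "cx", "cy" (the principal point, pixels), "world_to_cam" (4x4, takes a point from world to camera coordinates). Camera axes: x right, y down, z forward; pixel columns grow to the right and rows downward; lengths in m; the calibration is good to about 2 mm. The wrist camera is an equidistant fisheye: a pixel r from the principal point sees the ray r / f radians off the axis. A picture is of the moment at which its call begins. There is no depth.
- workorder.hand_in(): hands the job in, once; it reports no verdict.
The state is a dict: "time": time; "q": joint angles; "qvel": joint speeds; "joint_efforts": joint torques, N m; "eef_pos": TCP position; "eef_rot": TCP orientation; "ft_force": force on the tool from outside, world axes, zero at the start; "ft_torque": the same for the moment, N m; "gripper_width": finger opening in m.
Only numpy, scipy, OpenCV 4.12 (cv2) and the standard library are available. Lean on these libraries where they do the work, as an engineer would, in place of code of your own. Each camera call takes 0.05 s, during which the arm holds its last target. There are 200 camera calls.

## Working session

There is one attempt and no reset: what is moved stays moved. The work goes in short steps, Python scripts to look and compute and a tool call to move; the robot and the scene stay as the last step left them, time stands still between calls to the robot, and variables do not carry over. Pictures are saved under pics/ and viewed, about 8 in all and at most 12, crops included, and the job is handed in when it is done.

Besides the shell and the picture viewer there is one more tool, called after "Request:" as name(argument=value, ...) on one line, values as JSON. carry_out: Moves the arm, as the interface text tells. Its arguments: {"type":"object","properties":{"deltas":{"type":"array","items":{"type":"array","items":{"type":"array","items":{"type":"number"}}}},"grip_force":{"type":"number"}},"required":["deltas"]}

```bash
mkdir -p pics; cat > h.py <<'E'
import numpy as np, cv2
from station import sense, cams, workorder
def grab(n,f=None):
    d=cams.get_image(n)
    if f: cv2.imwrite('pics/'+f,d['pixels'][:,:,::-1])
    return d
def ray(d,u,v,fish=False):
    f=240/np.tan(np.radians(d['fovy'])/2)
    x,y=u-d['cx'],v-d['cy']
    if fish:
        r=np.hypot(x,y);t=r/f
        c=np.array([x/r*np.sin(t),y/r*np.sin(t),np.cos(t)])
    else: c=np.array([x/f,y/f,1.])
    M=np.array(d['world_to_cam']);R=M[:3,:3];o=-R.T@M[:3,3];c=R.T@c
    return o,c/np.linalg.norm(c)
def plane(d,u,v,z,fish=False):
    o,c=ray(d,u,v,fish);return o+c*(z-o[2])/c[2]
def cross(a,b):
    (o1,c1),(o2,c2)=a,b
    s=np.linalg.lstsq(np.c_[c1,-c2],o2-o1,rcond=None)[0]
    p,q=o1+s[0]*c1,o2+s[1]*c2
    return (p+q)/2,np.linalg.norm(p-q)
E
python3 - <<'E'
from h import *
a=grab('scene');b=grab('top')
cv2.imwrite('pics/a.png',cv2.resize(np.vstack([a['pixels'],b['pixels']])[:,:,::-1],(400,600)) if 0 else a['pixels'][:,:,::-1])
cv2.imwrite('pics/b.png',b['pixels'][:,:,::-1])
print(sense())
E
```

```text
{'time': 0.1, 'q': array([-1.19455924e+00,  1.24447550e-01,  1.65149484e+00, -2.12844377e-05,
        1.36748986e+00, -8.25942184e-02]), 'qvel': array([ 0.00115996, -0.00171591, -0.00341238, -0.00012575,  0.00071086,
        0.00121012]), 'joint_efforts': array([ 5.99386158e-05, -4.24931395e+01, -3.66654146e+01, -5.21121228e-05,
        3.91369176e-03, -5.93358365e-06]), 'eef_pos': array([ 0.28766208, -0.58229   ,  0.23019616]), 'eef_rot': array([ 9.73798545e-01,  2.27410529e-01, -1.44870343e-04, -9.08377515e-04]), 'ft_force': array([-0.71354056,  0.51837766, -0.58105784]), 'ft_torque': array([-0.0632714 ,  0.0453901 ,  0.01656334]), 'gripper_width': 0.08572859131696871}
```

View pics/a.png

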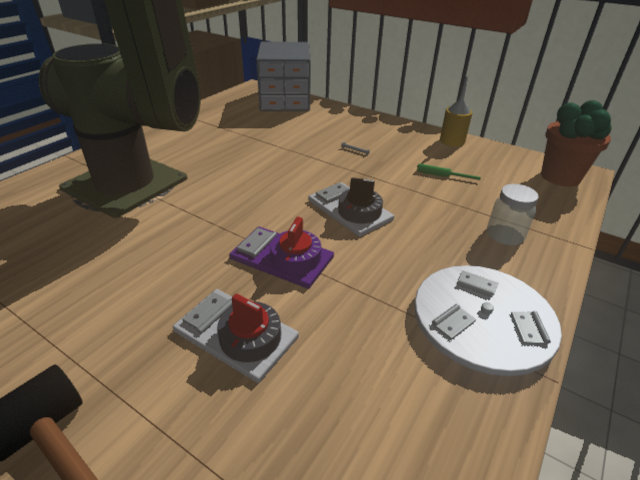

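View pics/b.png

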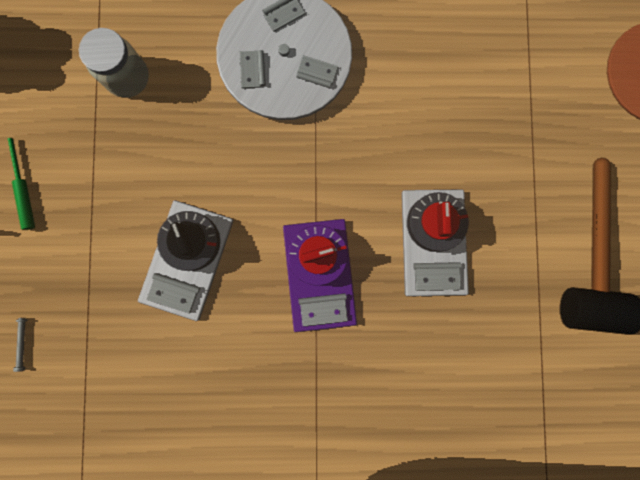

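The scene has three candidates (top view pixels):
- Grey-plate jig with a red knob at (440,222).
- Purple-plate look-alike with a red knob at (318,253).
- Grey-plate jig with a black knob at (188,240).

The one at (440,222) fits: it has a red knob on a dark housing and isn't purple. I'll confirm it in an enlarged crop.

```bash
python3 - <<'E'
from h import *
b=cv2.imread('pics/b.png');a=cv2.imread('pics/a.png')
c1=cv2.resize(b[180:305,395:495],None,fx=4,fy=4,interpolation=cv2.INTER_CUBIC)
c2=cv2.resize(a[285:385,170:300],(400,308),interpolation=cv2.INTER_CUBIC)
o=np.zeros((500,800,3),np.uint8);o[:,:400]=c1;o[:308,400:]=c2;cv2.imwrite('pics/c.png',o)
E
```

```text
(no output)
```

View pics/c.png

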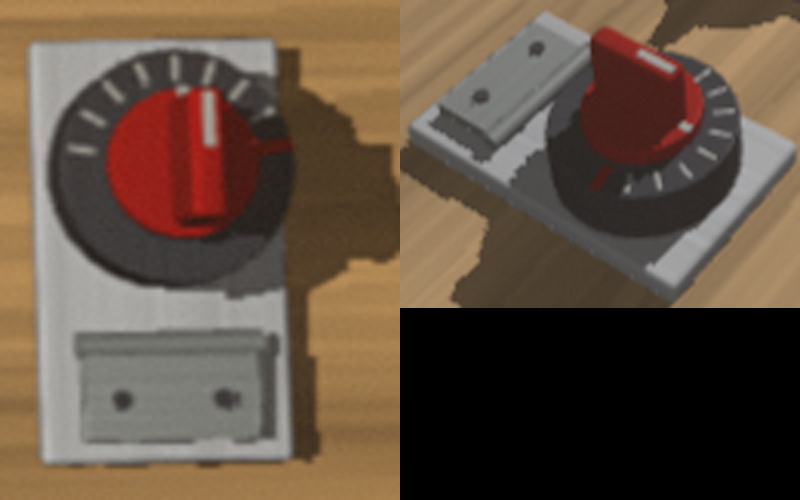

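The crop shows a grey plate with a dark housing, a red mark at crop (270,147) and a red knob. The pointer is at crop (207,115), about 4 clicks anticlockwise of the red mark. This is the target.

```bash
python3 - <<'E'
from h import *
a=grab('scene');b=grab('top')
T=lambda x,y:(395+x/4-.4,180+y/4-.4)
S=lambda x,y:(170+(x-400)/3.077-.35,285+y/3.077-.35)
P=[]
for n,t,s in [('outer',(204,92),(672,70)),('inner',(210,146),(641,52)),('redmark',(272,147),(600,180)),('reartop',(200,214),(606,30))]:
    p,e=cross(ray(b,*T(*t)),ray(a,*S(*s)));P.append(p);print(n,p.round(4),round(e,4))
for n,t,z in [('plateBL',(45,462),.014),('plateTL',(30,45),.014),('plateTR',(272,42),.014),('plateBR',(290,460),.014)]:
    print(n,plane(b,*T(*t),z).round(4))
print('housing c',plane(b,*T(171,168),.044+.014-.0).round(4), plane(b,*T(171,168),.044))
print('bar mark@.09',plane(b,*T(204,92),.09),plane(b,*T(210,146),.09), 'rear',plane(b,*T(200,214),.09))
M=np.array(b['world_to_cam']);print(-M[:3,:3].T@M[:3,3])
E
```

```text
outer [ 0.5648 -0.188   0.0876] 0.001
inner [ 0.5458 -0.1887  0.0884] 0.0035
redmark [ 0.5503 -0.2263  0.0404] 0.0015
reartop [ 0.5212 -0.1851  0.0854] 0.0036
plateBL [ 0.4279 -0.141   0.014 ]
plateTL [ 0.5942 -0.1381  0.014 ]
plateTR [ 0.5954 -0.236   0.014 ]
plateBR [ 0.4282 -0.2383  0.014 ]
housing c [ 0.5397 -0.1829  0.058 ] [ 0.541213   -0.18638806  0.044     ]
bar mark@.09 [ 0.56405139 -0.18769999  0.09      ] [ 0.54428152 -0.18938187  0.09      ] rear [ 0.51953192 -0.18510339  0.09      ]
[0.45838407 0.00562709 0.8172603 ]
```

Heights agree with the text (bar top 0.088 measured, 0.090 given). The axis is near (0.541,-0.187) and the pointer lies roughly along +x. I'll move above the knob and turn the tool so its yaw is about 180°, which keeps the last joint well inside its range.

Request:
carry_out(deltas=[[[0,0,-10.5,4.02,-2.42,0,0],[0,0,-21,8.04,-4.84,0,0],[0,0,-31.5,12.06,-7.26,0,0],[0,0,-42,16.08,-9.68,0,0],[0,0,-52.5,20.1,-12.1,0,0],[0,0,-63,24.12,-14.52,0,0],[0,0,-73.5,28.14,-16.94,0,0],[0,0,-84,32.16,-19.36,0,0],[0,0,-94.5,36.18,-21.78,0,0],[0,0,-105,40.2,-24.2,0,0]]], grip_force=40)

```text
time: 1.45
eef_pos: [0.5416, -0.1863, 0.2312]
eef_rot: [0.41, 0.912, -0.0, -0.0]
ft_force: [0.6, 0.0, -0.5]
gripper_width: 0.0856
```

Request:
carry_out(deltas=[[[0,0,-10,0,0,0,0],[0,0,-20,0,0,0,0],[0,0,-30,0,0,0,0],[0,0,-40,0,0,0,0],[0,0,-48.7,0,0,0,0],[0,0,-48.7,0,0,1,0],[0,0,-48.7,0,0,2,0],[0,0,-48.7,0,0,3,0],[0,0,-48.7,0,0,3,0],[0,0,-48.7,0,0,3,0]]])

```text
time: 2.7
eef_pos: [0.5412, -0.1878, 0.2014]
eef_rot: [0.0, 1.0, 0.0, 0.0]
ft_force: [-1.0, -0.3, 0.1]
gripper_width: 0.0853
```

```bash
python3 - <<'E'
from h import *
d=grab('wrist','w1.png');s=sense();print(s['time'],s['eef_pos'],s['eef_rot'],s['q'])
np.save('w1.npy',{k:v for k,v in d.items()},allow_pickle=True)
M=np.array(d['world_to_cam']);print(-M[:3,:3].T@M[:3,3],d['fovy'],d['cx'],d['cy'])
def proj(p):
    c=M[:3,:3]@p+M[:3,3];f=240/np.tan(np.radians(d['fovy'])/2);t=np.arctan2(np.hypot(c[0],c[1]),c[2]);return np.array([d['cx'],d['cy']])+f*t*c[:2]/np.hypot(c[0],c[1])
print(proj(np.array([.541,-.187,.09])))
E
```

```text
2.75 [ 0.54132222 -0.18787498  0.20170898] [ 2.27855282e-04  9.99999921e-01 -1.34017300e-04  2.95353727e-04] [-4.27739868e-01 -2.52101880e-02  1.85541562e+00  1.03534715e-06
  1.31073855e+00 -1.99808075e+00]
[ 0.46494407 -0.18746737  0.34372074] 65.70646984690485 315.83524048792117 237.07016549308577
[316.3298257  232.95673356]
```

View pics/w1.png

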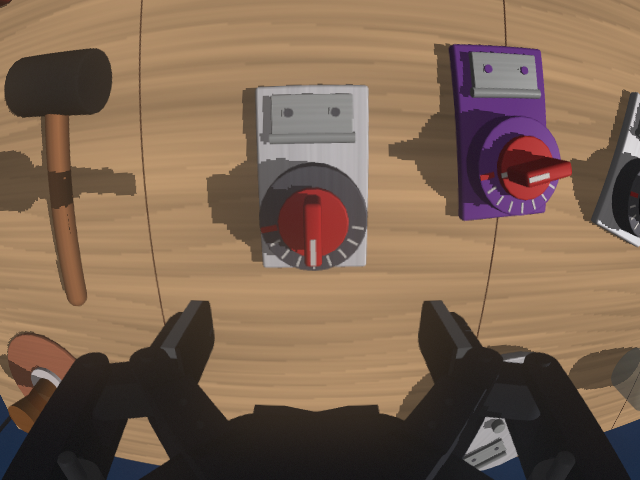

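The wrist view shows the target knob with its bar from (313,194) to (313,266), pointer end down, and the red mark at (268,229). I'll refine those with masks.

```bash
python3 - <<'E'
from h import *
d=np.load('w1.npy',allow_pickle=True).item();im=cv2.cvtColor(d['pixels'],cv2.COLOR_RGB2HSV)
W=lambda u,v,z:plane(d,u,v,z,True)
roi=np.zeros((480,640),np.uint8);roi[155:275,255:375]=1
red=((im[...,1]>140)&((im[...,0]<10)|(im[...,0]>170))&(im[...,2]>50)&(roi>0)).astype(np.uint8)
n,l,st,c=cv2.connectedComponentsWithStats(red)
for i in range(1,n):
    if st[i,4]>8: print('red',st[i],c[i], W(*c[i],.044).round(4))
wh=((im[...,1]<60)&(im[...,2]>130)).astype(np.uint8);wh[:, :306]=0;wh[:,321:]=0;wh[:232]=0;wh[268:]=0
n,l,st,c=cv2.connectedComponentsWithStats(wh)
for i in range(1,n):
    if st[i,4]>8:
        y,x=np.where(l==i);vx,vy,x0,y0=cv2.fitLine(np.c_[x,y].astype(np.float32),cv2.DIST_L2,0,.01,.01).ravel()
        ya,yb=y.min()-.5,y.max()+.5;A,B=[W(x0+vx/vy*(t-y0),t,.09) for t in (ya,yb)]
        print('white',st[i],A.round(4),B.round(4),'dir',np.degrees(np.arctan2(*(B-A)[[1,0]])))
for v in (194,195): print('rear',W(313,v,.09).round(4))
# disc circle: edge rows left/right widest
for r in range(205,240,8):
    x=np.where(red[r,275:360])[0]+275;print(r,x.min(),x.max(),W(x.min()-.5,r,.055).round(4)[:2],W(x.max()+.5,r,.055).round(4)[:2])
E
```

```text
red [ 278  189   71   77 3513] [313.41588386 223.23740393] [ 0.5463 -0.1894  0.044 ]
red [261 226  16   7  74] [268.36486486 228.81081081] [ 0.5511 -0.2274  0.044 ]
white [311 240   5  28 121] [ 0.5459 -0.1898  0.09  ] [ 0.5675 -0.1893  0.09  ] dir 1.3695068469009846
rear [ 0.5128 -0.1893  0.09  ]
rear [ 0.5135 -0.1893  0.09  ]
205 284 343 [ 0.5282 -0.2131] [ 0.5283 -0.1653]
213 280 346 [ 0.5348 -0.2164] [ 0.5348 -0.1628]
221 278 348 [ 0.5414 -0.2182] [ 0.5414 -0.161 ]
229 275 347 [ 0.5481 -0.2209] [ 0.5481 -0.1617]
237 282 344 [ 0.5549 -0.2154] [ 0.5549 -0.164 ]
```

Request:
carry_out(deltas=[[[0,0,0,-0.1,-0.1,2,0],[0,0,0,-0.1,-0.1,4,0],[0,0,0,-0.1,-0.1,6,0],[0,0,0,-0.1,-0.1,8,0],[0,0,0,-0.1,-0.1,10,0],[0,0,0,-0.1,-0.1,12,0],[0,0,0,-0.1,-0.1,13,0],[0,0,0,-0.1,-0.1,13.6,0],[0,0,0,-0.1,-0.1,14.0,0],[0,0,0,-0.1,-0.1,14.0,0]]])

```text
time: 4.0
eef_pos: [0.5423, -0.1889, 0.0615]
eef_rot: [0.0, 1.0, -0.0, 0.0]
ft_force: [0.5, -0.2, 0.6]
gripper_width: 0.0854
```

Request:
carry_out(deltas=[[[0,0,0,0,0,0,120],[0,0,0,0,0,0,160],[0,0,0,0,0,0,200],[0,0,0,0,0,0,255],[0,0,0,0,0,0,255],[0,0,0,0,0,0,255],[0,0,0,0,0,0,255],[0,0,0,0,0,0,255],[0,0,0,0,0,0,255],[0,0,0,0,0,0,255]]], grip_force=40)

```text
time: 5.25
eef_pos: [0.5421, -0.1901, 0.0617]
eef_rot: [-0.0, 1.0, -0.001, 0.0]
ft_force: [-1.2, -4.7, -0.0]
gripper_width: 0.0121
```

```bash
python3 - <<'E'
from h import *
s=sense();print({k:np.round(s[k],4) for k in ('time','eef_pos','eef_rot','ft_force','ft_torque','gripper_width')})
E
```

```text
{'time': np.float64(5.25), 'eef_pos': array([ 0.5421, -0.1901,  0.0617]), 'eef_rot': array([-1.0e-04,  1.0e+00, -1.2e-03,  1.0e-04]), 'ft_force': array([-1.2142, -4.6911, -0.0061]), 'ft_torque': array([-0.6285,  0.1526,  0.0391]), 'gripper_width': np.float64(0.0121)}
```

Gripped, with an opening of 12 mm. Now I'll turn clockwise (+rz), first to 64°.

Request:
carry_out(deltas=[[[0,0,7,0,-0.1,0,255],[0,0,14,0,-0.1,0,255],[0,0,21,0,-0.1,0,255],[0,0,28,0,-0.1,0,255],[0,0,35,0,-0.1,0,255],[0,0,42,0,-0.1,0,255],[0,0,49,0,-0.1,0,255],[0,0,56,0,-0.1,0,255],[0,0,64,0,-0.1,0,255],[0,0,64,0,-0.1,0,255]]])

```text
time: 6.5
eef_pos: [0.5432, -0.1887, 0.0617]
eef_rot: [0.53, 0.848, 0.001, 0.001]
ft_force: [3.1, 4.5, 0.3]
gripper_width: 0.0125
```

```bash
cat > s.py <<'E'
from h import *
from scipy.spatial.transform import Rotation as R
s=sense();print({k:np.round(s[k],4) for k in ('time','eef_pos','ft_force','ft_torque','gripper_width')})
x=R.from_quat(s['eef_rot']).as_matrix()[:,0];print('pointer yaw (tool x+180)',np.degrees(np.arctan2(-x[1],-x[0])),'q6',s['q'][5])
E
python3 s.py
```

```text
{'time': np.float64(6.5), 'eef_pos': array([ 0.5432, -0.1887,  0.0617]), 'ft_force': array([3.0768, 4.4707, 0.2661]), 'ft_torque': array([ 0.7798, -0.7154,  0.0191]), 'gripper_width': np.float64(0.0125)}
pointer yaw (tool x+180) -63.96552245199715 q6 -0.8850512999887706
```

Request:
carry_out(deltas=[[[0,0,3,0,0,0,255],[0,0,6,0,0,0,255],[0,0,9,0,0,0,255],[0,0,11,0,0,0,255],[0,0,13,0,0,0,255],[0,0,14,0,0,0,255],[0,0,15,0,0,0,255],[0,0,16,0,0,0,255],[0,0,16,0,0,0,255],[0,0,16,0,0,0,255]]])

```text
time: 7.75
eef_pos: [0.5436, -0.1886, 0.0617]
eef_rot: [0.642, 0.767, 0.002, 0.001]
ft_force: [5.0, 5.4, -0.9]
gripper_width: 0.0121
```

```bash
python3 s.py
```

```text
{'time': np.float64(7.75), 'eef_pos': array([ 0.5436, -0.1886,  0.0617]), 'ft_force': array([ 5.042 ,  5.3657, -0.8901]), 'ft_torque': array([ 0.7747, -0.9338,  0.3797]), 'gripper_width': np.float64(0.0121)}
pointer yaw (tool x+180) -79.83618714377765 q6 -0.6076848029322129
```

Torque about z has risen to 0.38 N m, against 0.1 N m for free turning. I'll push 4° further to confirm the stop.

Request:
carry_out(deltas=[[[0,0,1,0,0,0,255],[0,0,2,0,0,0,255],[0,0,3,0,0,0,255],[0,0,4,0,0,0,255],[0,0,4,0,0,0,255],[0,0,4,0,0,0,255],[0,0,4,0,0,0,255],[0,0,4,0,0,0,255],[0,0,4,0,0,0,255],[0,0,4,0,0,0,255]]])

```text
time: 9.0
eef_pos: [0.5436, -0.1887, 0.0618]
eef_rot: [0.666, 0.746, 0.001, 0.001]
ft_force: [5.8, 5.0, 0.3]
gripper_width: 0.0126
```

```bash
python3 s.py; python3 -c "
from h import *
d=grab('top');b=d['pixels'][170:310,385:505,::-1];a=grab('wrist')['pixels'][150:290,240:400,::-1]
cv2.imwrite('pics/e.png',np.hstack([cv2.resize(b,(429,500),interpolation=2),cv2.resize(a,(371,500) if 0 else (370,324),interpolation=2) if 0 else cv2.copyMakeBorder(cv2.resize(a,(370,324),interpolation=2),0,176,0,0,0)]))"
```

```text
{'time': np.float64(9.0), 'eef_pos': array([ 0.5436, -0.1887,  0.0618]), 'ft_force': array([5.8266, 4.9594, 0.2922]), 'ft_torque': array([ 0.7844, -0.8413,  1.735 ]), 'gripper_width': np.float64(0.0126)}
pointer yaw (tool x+180) -83.52414234940841 q6 -0.5417891104817657
```

View pics/e.png

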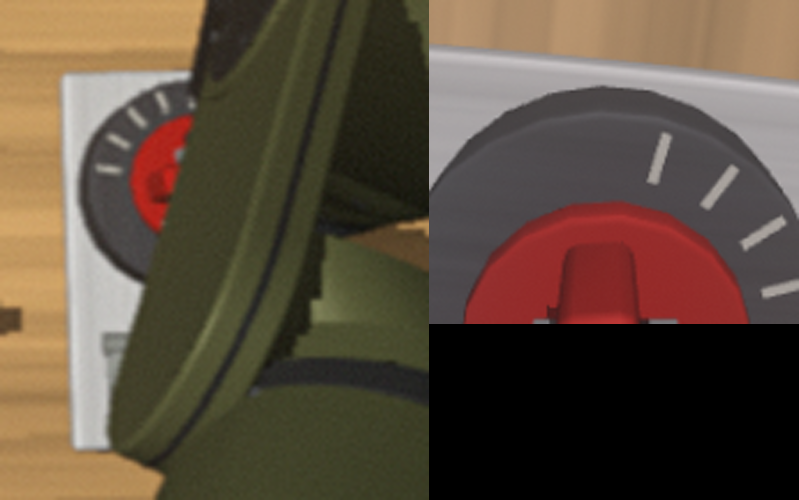

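Torque has climbed to 1.74 N m over the last 4°, so this is a hard stop at about yaw -79°. Turning back three clicks means 60° from there, to yaw about -19.5°.

Request:
carry_out(deltas=[[[0,0,-8,0,0,0,255],[0,0,-16,0,0,0,255],[0,0,-24,0,0,0,255],[0,0,-32,0,0,0,255],[0,0,-40,0,0,0,255],[0,0,-48,0,0,0,255],[0,0,-56,0,0,0,255],[0,0,-62,0,0,0,255],[0,0,-64.5,0,0,0,255],[0,0,-64.5,0,0,0,255]]])

```text
time: 10.35
eef_pos: [0.5422, -0.1896, 0.0617]
eef_rot: [0.169, 0.986, 0.0, 0.0]
ft_force: [0.0, 0.7, 2.5]
gripper_width: 0.0123
```

```bash
python3 s.py
```

```text
{'time': np.float64(10.35), 'eef_pos': array([ 0.5422, -0.1896,  0.0617]), 'ft_force': array([0.0283, 0.6698, 2.4526]), 'ft_torque': array([ 0.4469, -0.0172,  0.0446]), 'gripper_width': np.float64(0.0123)}
pointer yaw (tool x+180) -19.463444624730666 q6 -1.66148213971983
```

Request:
carry_out(deltas=[[[0,0,0,0,0,0,220],[0,0,0,0,0,0,180],[0,0,0,0,0,0,120],[0,0,0,0,0,0,60],[0,0,0,0,0,0,0],[0,0,0,0,0,0,0],[0,0,0,0,0,0,0],[0,0,0,0,0,0,0],[0,0,0,0,0,-0.5,0],[0,0,0,0,0,-1,0]]])

```text
time: 11.6
eef_pos: [0.5422, -0.1898, 0.0718]
eef_rot: [0.169, 0.986, -0.0, 0.0]
ft_force: [-0.1, -0.4, 0.5]
gripper_width: 0.0856
```

Request:
carry_out(deltas=[[[0,0,0,0,0,-2,0],[0,0,0,0,0,-4,0],[0,0,0,0,0,-7,0],[0,0,0,0,0,-10,0],[0,0,0,0,0,-13,0],[0,0,0,0,0,-13,0],[0,0,0,0,0,-13,0],[0,0,0,0,0,-13,0],[0,0,0,0,0,-13,0],[0,0,0,0,0,-13,0]]])

```text
time: 12.85
eef_pos: [0.5418, -0.1896, 0.2005]
eef_rot: [0.169, 0.986, 0.0, -0.001]
ft_force: [-0.1, -0.1, 0.1]
gripper_width: 0.0853
```

```bash
python3 s.py; python3 -c "
from h import *
d=grab('wrist','w2.png');np.save('w2.npy',d,allow_pickle=True)
cv2.imwrite('pics/w2c.png',cv2.resize(d['pixels'][120:320,220:420,::-1],(600,600),interpolation=2))"
```

```text
{'time': np.float64(12.85), 'eef_pos': array([ 0.5418, -0.1896,  0.2005]), 'ft_force': array([-0.1319, -0.0719,  0.0527]), 'ft_torque': array([-0.0442,  0.011 ,  0.0148]), 'gripper_width': np.float64(0.0853)}
pointer yaw (tool x+180) -19.51286523239616 q6 -1.6604573903733795
```

View pics/w2c.png

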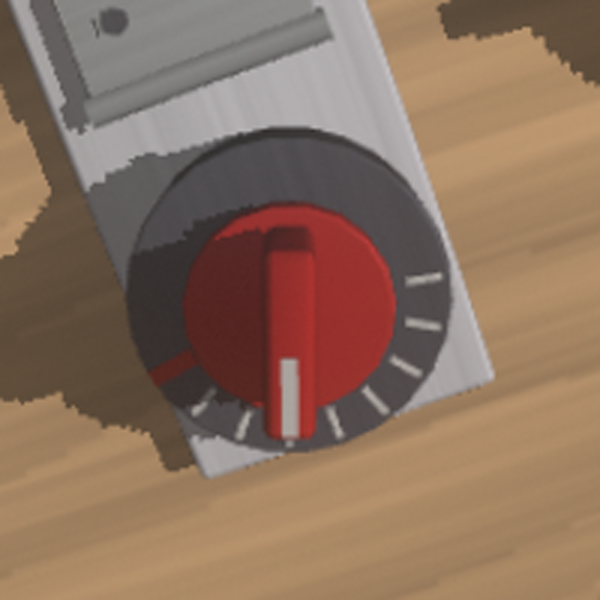

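The wrist crop shows the red mark at (175,367), then white marks 1 at (203,402) and 2 at (243,425). The pointer stands on the third at (289,443), with five more marks beyond it, which makes 8 in all and matches the 160° range. The gripper is clear, so I'm handing in.

```bash
python3 -c "
from h import *
print(workorder.hand_in())"
```

```text
the job is handed in; nothing more can be done
None
```

The red knob on the grey-plate jig is set three clicks back from its clockwise stop and released, and the job is handed in at about 13 s of the 40 s allowed.

- **Stop:** I turned the knob about 80° clockwise. The torque then rose from 0.4 to 1.7 N m over 4° more of turn, which shows it was against the hard stop.
- **Setting:** I turned it back 60°, opened the gripper and lifted clear to 0.20 m. The wrist picture shows the pointer on the third white mark past the red one, and the measured forces were near zero.
- **Other jigs:** The black knob and the purple look-alike were never approached, though I took no last picture of them.
- **Disagreements:** The two camera measurements of the knob's axis differed by about 2 mm. My first reading of the red mark's direction was about 75° from the pointer, where four clicks would be 80°; the stop turned up at about 79°. Neither affected the result.

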